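# Stack the bored trap caps on the test seat and pin them

## Robot

A 6-joint arm with a two-finger parallel gripper is mounted at the origin on the work surface. World frame = base frame: x ahead of the robot, y to its left, z up, the work surface at z = 0. Lengths are in m, angles in degrees, forces in N, time in s.
With the tool pointing down it reaches from about 0.4 to 0.825 m from the base axis. Payload 7 kg.
Tool frame: the origin (TCP) lies on the centre line of the jaws, within the pads' length; the fingertips stand 17 mm ahead of it and the grasp point (between the pads) lies 2 mm behind it; z points along the fingers, y is the direction in which the jaws open and shut (so a half turn about z gives the same grasp; the last joint's range is limited). The gripper opens to 88 mm and grips with 3 to 60 N. Pads are 19 mm wide; open, the fingers measure 130 mm over their backs; the gripper's body (78 mm by 193 mm) begins 47 mm behind the grasp point.
Start: joints at [-50.701, 20.546, 0.682, 0, -70.136, -16.507], TCP at [0.261, -0.622, 0.244] pointing down, gripper open.
Joint ranges: [-176.03, 176.03], [-82.01, 121.73], [-58.28, 71.71], [-173.87, 95.51], [-174.79, -0.11], [-173.66, 173.66]. Speed limits (degrees/s): [136.94, 136.94, 172.46, 180, 180, 180].

## Interface

Orientations are given as [roll, pitch, yaw] about the fixed x, y, z axes, in that order (R = Rz(yaw) Ry(pitch) Rx(roll)).
In Python, from plant import telemetry, vision, close_job, recognise, silhouettes, place_of gives the robot as it stands.
- The arm moves only by the shell command python3 -m handwheel 'ROWS'. ROWS is JSON, a list that holds one entry, the list of rows, each a list of 5 numbers: the shift along the tool's x, y, z in m, then the turn about the tool's z in rad, then the closure, from 0 (fully open) to 1 (shut). In form: [[[tx, ty, tz, yaw, gripper], ...]]. A call has 1 to 20 rows; each row shifts and turns the commanded pose from where the row before left it, along the tool's axes as they then stand; what a row does not reach is not made up. A row lasts 1/12 s, in which the tool goes at most 41.7 mm and 7.16 degrees, less where a joint would pass 70% of its speed; a pose out of reach is approached as far as the arm can. A call with a gripper value outside its range is refused whole. The fingers move at their own pace and stop on an object; the grip force is fixed at half the most. Time passes only in rows, so rows that do not move let the fingers close. It gives the time, the measured TCP pose, the force and the opening at its end, in the units of the state.
- telemetry.get_obs(): the state, without advancing time (a new reading comes with each control period).
- vision.snapshot(name): name is "scene" or "top" or "wrist"; returns a dict with "color" (480x640x3 uint8, red, green, blue), "mtx" (3x3 intrinsics, pixels), "dist" ([k1, k2, p1, p2, k3] as OpenCV has them; the pictures are not rectified), "cam_to_world" (4x4, takes a point from camera to world coordinates); the wrist camera has in their place "tool_from_camera" (4x4, takes a point from camera to tool coordinates, whose origin is the TCP and whose axes are the flange's). Camera axes: x right, y down, z forward; pixel columns grow to the right and rows downward; lengths in m; the calibration is good to about 2 mm. A picture is of the moment at which its call begins: read the wrist's pose just before it. There is no depth.
- close_job(): hands the job in, once; it reports no verdict.
Trained networks look in a picture, given as the dict that the camera call returned (one of the last four; its "shot" number tells which), for a name from the list of things; names that differ only in an ending like _2 or _b are one class to them, and where a whole thing is asked for, a point or a joint stands for the part that bears it (a point fixed in the world has none). Each returns a list of dicts, best first, with "conf" (0 to 1); they miss things now and then, are a little off and sometimes report something else, mostly with a low value. They report only what shows in the picture. A call takes as long as a camera call. They do not tell look-alikes from the thing itself.
- recognise(name, picture): "xy" ([column, row] in pixels, amid what is visible of it).
- silhouettes(name, picture): "region" (480x640 bool, what is visible of it) and "xy" ([column, row] in pixels, amid what is visible of it).
- place_of(name, picture): "xy" ([column, row] in pixels: a listed point, or the origin of a listed thing).
The state is a dict: "clock": time; "joint_pos": joint angles; "qvel": joint speeds; "tau": joint torques, N m; "tool_pos": TCP position; "orientation": TCP orientation; "force": force on the tool from outside, world axes, zero at the start; "moment": the same for the moment, N m; "opening": finger opening in m.
Only numpy, scipy, OpenCV 4.12 (cv2) and the standard library are available. Lean on these libraries where they do the work, as an engineer would, in place of code of your own. Each camera call takes 0.05 s, during which the arm holds its last target.

## Task

Stack the three bored steel caps flat and centred on the cast-iron test seat, one at a time: large one first, then the medium, then the small on top. Then draw the black-knobbed pin straight up out of its light stand, leaving the stand upright where it is, and drop the pin fully home through all three caps into the seat, so that its collar lies flat on the top cap. Do not disturb the brass check valve, the green trap body, the small can or the pipe elbow.

Things in the scene. Friction and masses are not known exactly. Their poses are not given: they have to be found in the camera images.
- cap_large: The largest of three bored stainless disc caps: a flat bright steel ring 64 mm in outside diameter, 20 mm thick, with a plain 26 mm through bore; about 0.4 kg. Both faces alike. Origin: centre of the underside; z up. Lies flat on the shelf at the start. Can be gripped across the outside rim.
- cap_medium: The middle of three bored stainless disc caps: a flat bright steel ring 54 mm in outside diameter, 20 mm thick, with a plain 26 mm through bore; about 0.27 kg. Both faces alike. Origin: centre of the underside; z up. Lies flat on the shelf at the start. Can be gripped across the outside rim.
- cap_small: The smallest of three bored stainless disc caps: a flat bright steel ring 44 mm in outside diameter, 20 mm thick, with a plain 26 mm through bore; about 0.15 kg. Both faces alike. Origin: centre of the underside; z up. Lies flat on the shelf at the start. Can be gripped across the outside rim.
- pin: Loose pin, 0.16 kg, 113 mm long: steel shank 12 mm thick, 72 mm long, with tapered foot; flat steel collar 38 mm in diameter at 72 to 77 mm from the foot; round black knob 22 mm in diameter at 77 to 113 mm. Origin: centre of the foot; z up the shank. At the start it hangs upright in pin_stand by its collar, foot 8 mm above the shelf. Pushed home, its foot is 12 mm below the top of the seat.
- pin_stand: Light free-standing aluminium stand, 90 g: round foot 72 mm in diameter, 4 mm thick, with an upright tube 42 mm in outside diameter, 80 mm high overall, 16 mm bore, from which the pin is drawn (72 mm of shank is inside). Easily tipped or dragged. Origin: centre of the underside; z up.
- seat_top (a point): Centre of the flat top face of the fixed grey cast-iron test seat: a round block 80 mm in diameter, 28 mm high, with four low bolted lugs around its foot (overall 104 mm), and a central blind bore 20 mm in diameter and 20 mm deep. This point lies at the mouth of the bore, 28 mm above the shelf; z up.
- check_valve: Brass check valve lying on the shelf, 80 mm long (along x), 38 mm wide, 58 mm high; loose; to be left alone. Origin: centre of the underside.
- trap_body: Green enamelled open bucket trap body, round, about 90 mm over its flange bosses, 85 mm high, heavy, loose; to be left alone. Origin: centre of the underside.
- paste_can: Small closed can, 60 mm in diameter, 60 mm high; loose; to be left alone. Origin: centre of the underside.
- elbow: Dark steel pipe elbow lying flat, legs 40 mm long along its x and y, 36 mm high; loose; to be left alone. Origin: on the shelf below the corner of its two legs.
Mind the look-alikes: they are no part of the job. Leave any brown, pink or purple look-alike of the cap_medium alone.

How it is judged:
By the outcome, as a careful person would: the job done as asked, in the order asked, and still so for the second after the job is handed in, with the robot touching nothing.
It also fails if it takes over 128 s, if anything falls off the work surface, if the arm or the gripper's body presses on something with over 40 N, if the wrist force passes 120 N, or if a joint passes its speed limit or range.

## Working session

There is one attempt and no reset: what is moved stays moved. The work goes in short steps, Python scripts to look and compute and a shell command to move; the robot and the scene stay as the last step left them, time stands still between calls to the robot, and variables do not carry over. Pictures are saved under pics/ and viewed, and the job is handed in when it is done.

```bash
ls; mkdir -p pics
python3 - <<'E'
from plant import telemetry, vision, recognise, silhouettes, place_of
import cv2, numpy as np
print(telemetry.get_obs())
for n in ["scene","top"]:
    s=vision.snapshot(n)
    cv2.imwrite(f"pics/{n}0.png",s["color"][:,:,::-1])
    print(n,s["mtx"],s["dist"],s["cam_to_world"])
    for t in ["cap_large","cap_medium","cap_small","pin","pin_stand","seat_top"]:
        print(t,[(np.round(d["xy"],1).tolist(),round(d["conf"],2)) for d in place_of(t,s)])
E
```

```text
pics
{'clock': 0.0, 'joint_pos': array([-5.07005819e+01,  2.05912470e+01,  6.34988335e-01, -1.82369559e-02,
       -7.01340168e+01, -1.65061640e+01]), 'qvel': array([ 0.04222683, -0.02243433,  0.02067176, -0.01151392,  0.07544728,
       -0.00293082]), 'tau': array([ 1.50246509e-03, -5.82718742e+01,  2.93056619e+01,  6.99717075e+00,
        6.89963999e-03, -1.65563106e-04]), 'tool_pos': array([ 0.26129679, -0.62190139,  0.24263992]), 'orientation': array([ 1.79908574e+02, -9.21372156e-03, -1.57212949e+02]), 'force': array([0.11794045, 0.04815149, 0.64783612]), 'moment': array([-0.00416415, -0.03271019, -0.0040525 ]), 'opening': 0.08768290071612415}
scene [[516.96621764   0.         316.02507369]
 [  0.         516.96621764 239.83378469]
 [  0.           0.           1.        ]] [0.01072499 0.         0.         0.         0.        ] [[ 0.0095505   0.76940443 -0.63869055  1.1624612 ]
 [ 0.99987782 -0.01525231 -0.0034224   0.03395148]
 [-0.01237472 -0.63857983 -0.76945609  0.74548883]
 [ 0.          0.          0.          1.        ]]
cap_large []
cap_medium [([513.7, 260.0], 0.93),
[... 178 characters left out ...]
_top [([381.2, 255.1], 0.72)]
top [[544.80845119   0.         327.69753788]
 [  0.         544.80845119 245.11572813]
 [  0.           0.           1.        ]] [0.00503227 0.         0.         0.         0.        ] [[-0.02905577 -0.99579865  0.08683781  0.48626164]
 [-0.99922741  0.03123578  0.02385163  0.03331684]
 [-0.02646387 -0.08607769 -0.99593689  1.20997124]
 [ 0.          0.          0.          1.        ]]
cap_large [([424.7, 308.6], 0.71)]
cap_medium [([183.2, 299.0], 0.89), ([223.4, 240.5], 0.79), ([178.0, 247.4], 0.77), ([229.9, 197.9], 0.68), ([195.3, 197.1], 0.66)]
cap_small [([352.9, 296.5], 0.78)]
pin [([350.6, 231.3], 0.71)]
pin_stand [([354.4, 226.3], 0.85)]
seat_top []
```

View pics/scene0.png

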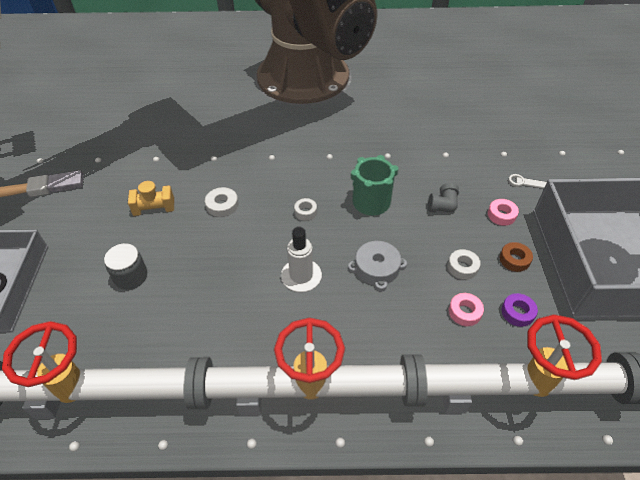

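View pics/top0.png

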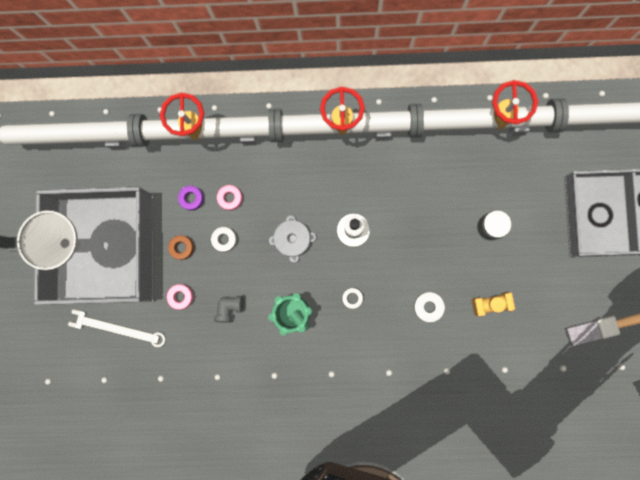

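```bash
cat > h.py <<'E'
import numpy as np, cv2
from scipy.spatial.transform import Rotation as R
from scipy.optimize import least_squares
from plant import telemetry, vision, recognise, silhouettes, place_of
def snap(n,fn=None):
    o=telemetry.get_obs(); s=vision.snapshot(n)
    if n=="wrist":
        T=np.eye(4);T[:3,:3]=R.from_euler('xyz',o["orientation"],degrees=True).as_matrix();T[:3,3]=o["tool_pos"]
        s["cam_to_world"]=T@s["tool_from_camera"]
    if fn: cv2.imwrite(f"pics/{fn}.png",s["color"][:,:,::-1])
    return s
def pix2plane(s,uv,z):
    p=cv2.undistortPoints(np.array([[uv]],float),s["mtx"],np.array(s["dist"],float))[0,0]
    T=s["cam_to_world"];d=T[:3,:3]@[p[0],p[1],1];return (T[:3,3]+d*(z-T[2,3])/d[2])
def proj(s,P):
    W=np.linalg.inv(s["cam_to_world"]);rv=cv2.Rodrigues(W[:3,:3])[0]
    return cv2.projectPoints(np.array(P,float).reshape(-1,3),rv,W[:3,3],s["mtx"],np.array(s["dist"],float))[0].reshape(-1,2)
def cyl(x,y,r,z0,z1):
    a=np.linspace(0,2*np.pi,60,endpoint=False)
    return np.array([[x+r*np.cos(t),y+r*np.sin(t),z] for z in(z0,z1) for t in a])
def hullstat(pts):
    h=cv2.convexHull(np.asarray(pts,np.float32));m=cv2.moments(h);return np.array([m['m10']/m['m00'],m['m01']/m['m00']]),m['m00']
def fitcyl(s,mask,r,z0,z1):
    c=max(cv2.findContours(mask.astype(np.uint8),cv2.RETR_EXTERNAL,cv2.CHAIN_APPROX_NONE)[0],key=cv2.contourArea)
    c0,a0=hullstat(c[:,0])
    x0=pix2plane(s,c0,(z0+z1)/2)[:2]
    f=lambda p:hullstat(proj(s,cyl(p[0],p[1],r,z0,z1)))[0]-c0
    p=least_squares(f,x0,diff_step=1e-3).x
    return p,a0/hullstat(proj(s,cyl(p[0],p[1],r,z0,z1)))[1]
E
python3 - <<'E'
from h import *
S={n:snap(n) for n in("scene","top")}
for t,r in(("cap_large",.032),("cap_medium",.027),("cap_small",.022)):
  for n,s in S.items():
    for d in silhouettes(t,s):
        p,a=fitcyl(s,d["region"],r,0,.02)
        print(t,n,np.round(d["xy"]),round(d["conf"],2),np.round(p,4),round(a,2),s["color"][d["region"]].mean(0).round())
for n,s in S.items():
    for t in("pin_stand","pin","seat_top"):
        for d in place_of(t,s): print(t,n,np.round(d["xy"],1),round(d["conf"],2),np.round(pix2plane(s,d["xy"],{"pin_stand":0,"pin":.008,"seat_top":.028}[t]),4))
print(np.round(pix2plane(S["top"],(292,237.5),.028),4))
c=np.vstack([np.hstack([cv2.resize(S["top"]["color"][y-30:y+30,x-40:x+40],(320,240),interpolation=cv2.INTER_CUBIC) for x,y in q]) for q in(((430,307),(223,239)),((352,298),(292,238)))])
cv2.imwrite("pics/crop1.png",c[:,:,::-1])
print(telemetry.get_obs()["clock"])
E
```

```text
cap_large scene [221. 201.] 0.83 [ 0.4498 -0.156 ] 0.92 [182. 180. 176.]
cap_large top [432. 306.] 0.72 [ 0.4492 -0.1537] 0.9 [243. 241. 236.]
cap_medium scene [519. 310.] 0.89 [0.7075 0.3646] 0.94 [126.  66. 152.]
cap_medium scene [504. 214.] 0.8 [0.4876 0.3902] 0.94 [201. 133. 156.]
cap_medium scene [464. 315.] 0.65 [0.7049 0.277 ] 0.92 [215. 146. 171.]
cap_medium scene [462. 259.] 0.61 [0.6114 0.2918] 0.92 [181. 179. 175.]
cap_medium scene [519. 252.] 0.6 [0.5971 0.3873] 0.91 [117.  73.  47.]
cap_medium top [224. 197.] 0.85 [0.704  0.2798] 0.93 [234. 188. 206.]
cap_medium top [220. 234.] 0.75 [0.6109 0.2929] 0.89 [230. 228. 223.]
cap_medium top [176. 249.] 0.63 [0.5953 0.3904] 0.87 [174. 115.  78.]
cap_medium top [185. 298.] 0.58 [0.4865 0.3916] 0.94 [233. 190. 207.]
cap_small scene [304. 203.] 0.76 [0.4733 0.0111] 0.87 [163. 161. 157.]
cap_small top [347. 302.] 0.54 [0.4716 0.0138] 0.82 [239. 237. 231.]
pin_stand scene [302.7 274.4] 0.64 [0.623  0.0062 0.    ]
seat_top scene [378.8 254.6] 0.81 [0.6028 0.1408 0.028 ]
pin_stand top [353.  229.4] 0.68 [0.6252 0.0048 0.    ]
pin top [353.2 231.6] 0.8 [0.6194 0.0047 0.008 ]
pin top [226.1 305.7] 0.63 [0.4641 0.2899 0.008 ]
seat_top top [291.6 237.4] 0.55 [0.6087 0.14   0.028 ]
[0.6085 0.1391 0.028 ]
1.4
```

View pics/crop1.png

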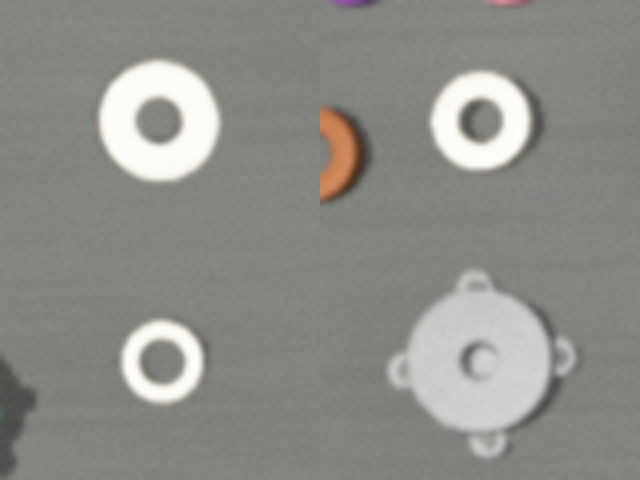

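Candidates for the medium cap (top picture): bright steel (223,239), purple (190,197), pink (230,197), pink (179,297) and brown (180,247). I choose the steel one at (223,239). The large cap is at (430,307) and the small at (352,298), and neither has a look-alike. The crop confirms all three steel rings, plus the seat at (292,238).

```bash
python3 -m handwheel '[[[-0.0222,0.0224,0,0,0],[-0.0222,0.0224,0,0,0],[-0.0222,0.0224,0,0,0],[-0.0222,0.0224,0,0,0],[-0.0222,0.0224,0,0,0],[-0.0222,0.0224,0,0,0],[-0.0222,0.0224,0,0,0],[-0.0222,0.0224,0,0,0],[-0.0222,0.0224,0,0,0],[-0.0222,0.0224,0,0,0],[-0.0222,0.0224,0,0,0],[-0.0222,0.0224,0,0,0],[-0.0222,0.0224,0,0,0],[-0.0222,0.0224,0,0,0],[-0.0222,0.0224,0,0,0],[-0.0222,0.0224,0,0,0]]]'
python3 -m handwheel '[[[0,0,0,-0.117,0],[0,0,0,-0.117,0],[0,0,0,-0.117,0],[0,0,0,-0.117,0],[0,0,0,-0.117,0],[0,0,0,-0.117,0],[0,0,0,-0.117,0],[0,0,0,-0.117,0],[0,0,0,-0.117,0],[0,0,0,-0.117,0],[0,0,0,0,0],[0,0,0,0,0]]]'
python3 - <<'E'
from h import *
o=telemetry.get_obs();print(o["tool_pos"],o["orientation"],o["joint_pos"])
s=snap("wrist","w1");print(s["tool_from_camera"].round(3),s["mtx"][0])
for d in silhouettes("cap_large",s):
    print(d["conf"],d["xy"],fitcyl(s,d["region"],.032,0,.02))
E
```

```text
clock: 2.73
tool_pos: [0.4504, -0.1527, 0.244]
orientation: [-180.0, 0.1, -157.2]
force: [0.7, -2.1, 0.3]
opening: 0.0876
clock: 3.73
tool_pos: [0.4501, -0.1543, 0.2437]
orientation: [-180.0, 0.0, -90.4]
force: [-0.3, 0.7, -0.1]
opening: 0.0874
[ 0.45008793 -0.15425681  0.24368298] [-1.79984659e+02  2.36904024e-03 -9.03820581e+01] [ 4.85469786e+00  1.42433393e+00 -2.35158324e+01 -1.05766975e-03
 -6.50443400e+01 -5.23631012e+00]
[[ 0.    -0.957 -0.289  0.079]
 [ 1.     0.     0.    -0.   ]
 [ 0.    -0.289  0.957 -0.14 ]
 [ 0.     0.     0.     1.   ]] [361.44404539   0.         322.04251716]
0.81 [320.0, 215.7] (array([ 0.44974519, -0.15719314]), 0.9375363060006654)
```

View pics/w1.png

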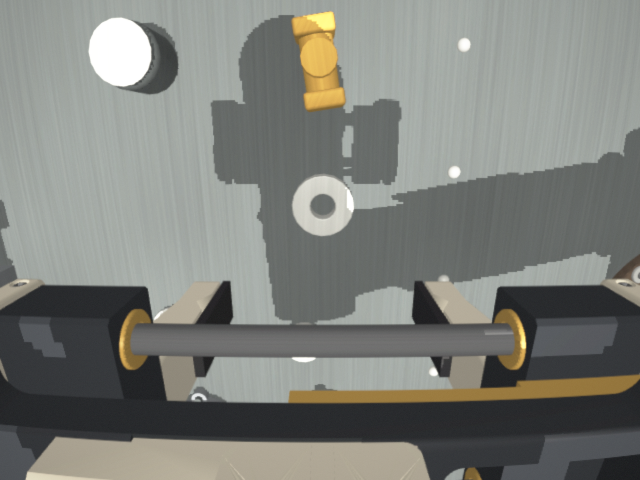

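Wrist view: the large cap is at (323,206), central, with the check valve ahead at (319,57) and the can at (122,52), both clear of the jaws. Going down to grip.

```bash
python3 -m handwheel '[[[0.0017,0.0004,0.03,0,0],[0,0,0.03,0,0],[0,0,0.03,0,0],[0,0,0.03,0,0],[0,0,0.03,0,0],[0,0,0.03,0,0],[0,0,0.02,0,0],[0,0,0.014,0,0],[0,0,0.01,0,0],[0,0,0,0,0],[0,0,0,0,0]]]'
python3 -m handwheel '[[[0,0,0,0,0.5],[0,0,0,0,0.5],[0,0,0,0,0.5],[0,0,0,0,0.5],[0,0,0,0,0.5],[0,0,0,0,0.5],[0,0,0,0,0.5],[0,0,0,0,0.5],[0,0,0,0,0.5],[0,0,0,0,0.5]]]'
```

```text
clock: 4.75
tool_pos: [0.4496, -0.156, 0.0191]
orientation: [179.9, -0.0, -90.3]
force: [-0.6, 0.4, -0.1]
opening: 0.0873
clock: 5.58
tool_pos: [0.4499, -0.156, 0.0198]
orientation: [-180.0, -0.0, -90.2]
force: [-1.0, 1.8, 4.8]
opening: 0.0622
```

```bash
python3 -m handwheel '[[[0,0,0,0,0.8],[0,0,0,0,0.8],[0,0,-0.01,0,0.8],[0,0,-0.03,0,0.8],[0,0,-0.04,0,0.8],[0,0,-0.04,0,0.8],[0,0,-0.03,0,0.8],[0,0,0,0,0.8],[0,0,0,0,0.8]]]'
python3 - <<'E'
from h import *
o=telemetry.get_obs();print(o["tool_pos"],o["orientation"],o["opening"])
s=snap("wrist","w2")
for d in silhouettes("cap_large",s): print(d["conf"],d["xy"])
E
```

```text
clock: 6.33
tool_pos: [0.45, -0.1557, 0.1705]
orientation: [-179.8, 0.0, -90.2]
force: [-0.7, 0.1, -4.9]
opening: 0.0625
[ 0.45001496 -0.15573373  0.17049807] [-1.79830745e+02  4.80329787e-02 -9.01953482e+01] 0.06250477876510653
```

View pics/w2.png

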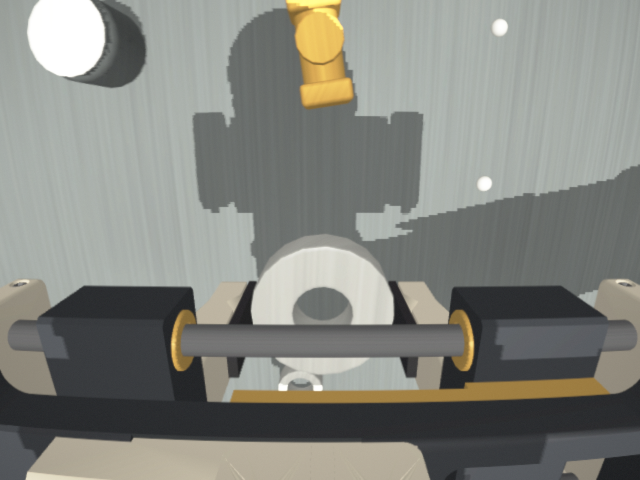

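```bash
cat >> h.py <<'E'
def overlay(s,rs,zt,offs,fn,roi,zb=None):
    # tool-frame offset overlay. zt: tool z of top face
    t=dict(s);t["cam_to_world"]=s["tool_from_camera"]
    k=4;x0,y0,x1,y1=roi
    im=cv2.resize(s["color"][y0:y1,x0:x1,::-1],None,fx=k,fy=k,interpolation=cv2.INTER_CUBIC)
    for (ox,oy),c in zip(offs,((0,0,255),(0,255,0),(255,0,0))):
        for r in rs:
            for z in ([zt] if zb is None else [zt,zb]):
                q=proj(t,cyl(ox,oy,r,z,z)[:60]);q=((q-[x0,y0]+.5)*k-.5)
                cv2.polylines(im,[np.round(q).astype(np.int32)],True,c,1)
    cv2.imwrite(f"pics/{fn}.png",im)
E
python3 - <<'E'
from h import *
s=snap("wrist")
overlay(s,[.032,.013],0,[(0,0),(.004,0)],"ov1",(230,225,420,375),zb=.02)
E
```

```text
(no output)
```

View pics/ov1.png

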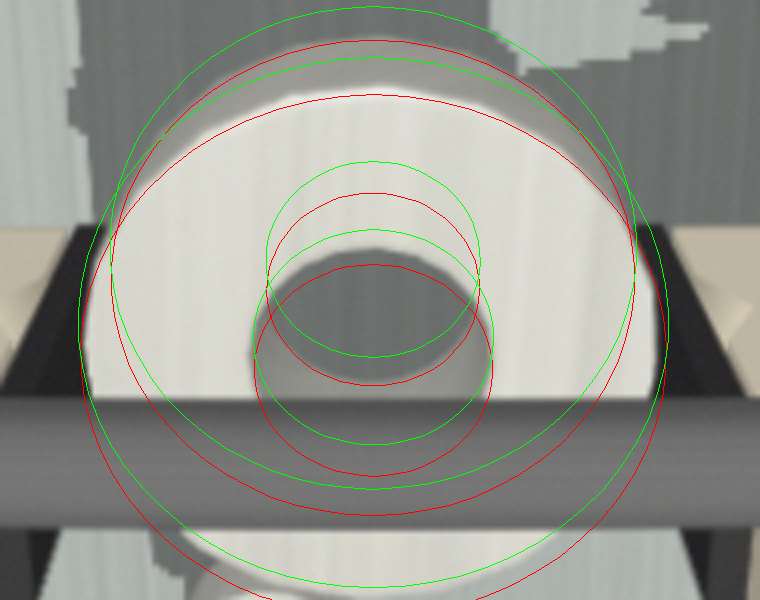

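Overlay: the cap is held level. Its bore edge (row 249 of the enlargement, between the model circles at 265 and 230) puts its centre about 1.3 mm off the TCP along tool +x. Next I look at the seat from beside it.

```bash
python3 -m handwheel '[[[-0.0313,-0.0131,-0.0025,0,0.8],[-0.0313,-0.0131,-0.0025,0,0.8],[-0.0313,-0.0131,-0.0025,0,0.8],[-0.0313,-0.0131,-0.0025,0,0.8],[-0.0313,-0.0131,-0.0025,0,0.8],[-0.0313,-0.0131,-0.0025,0,0.8],[-0.0313,-0.0131,-0.0025,0,0.8],[-0.0313,-0.0131,-0.0025,0,0.8],[-0.0313,-0.0131,-0.0025,0,0.8],[-0.0313,-0.0131,-0.0025,0,0.8],[-0.0313,-0.0131,-0.0025,0,0.8],[-0.0313,-0.0131,-0.0025,0,0.8],[0,0,0,0,0.8],[0,0,0,0,0.8]]]'
python3 - <<'E'
from h import *
o=telemetry.get_obs();print(o["tool_pos"],o["orientation"],o["opening"])
s=snap("wrist","w3")
for n in("seat_top","pin_stand","pin"):
  for d in place_of(n,s): print(n,d["conf"],d["xy"],pix2plane(s,d["xy"],{"pin_stand":0,"pin":.008,"seat_top":.028}[n]))
E
```

```text
clock: 7.65
tool_pos: [0.6075, 0.2205, 0.196]
orientation: [179.7, -0.2, -90.1]
force: [-0.6, -0.7, -4.8]
opening: 0.0626
[0.60745117 0.22054122 0.19599414] [ 1.79749736e+02 -1.54623002e-01 -9.00674741e+01] 0.06256648557892058
seat_top 0.83 [319.3, 123.9] [0.60927984 0.13669414 0.028     ]
```

View pics/w3.png

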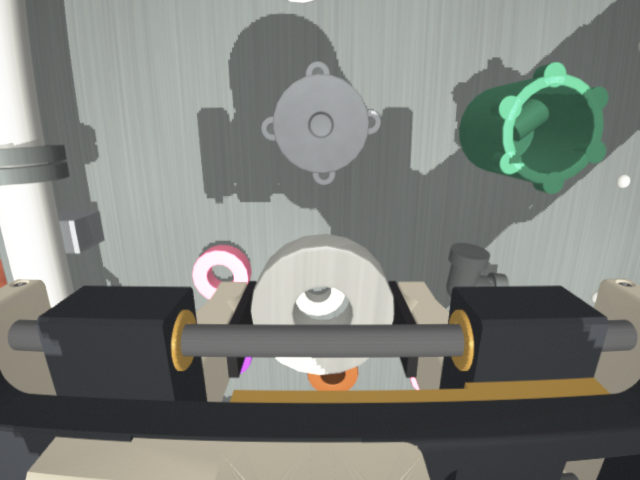

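```bash
cat >> h.py <<'E'
def ovw(s,specs,fn,roi,k=5):
    x0,y0,x1,y1=roi
    im=cv2.resize(s["color"][y0:y1,x0:x1,::-1],None,fx=k,fy=k,interpolation=cv2.INTER_CUBIC)
    for x,y,z,r,c in specs:
        q=proj(s,cyl(x,y,r,z,z)[:60]);q=((q-[x0,y0]+.5)*k-.5)
        cv2.polylines(im,[np.round(q).astype(np.int32)],True,c,1)
    if fn: cv2.imwrite(f"pics/{fn}.png",im)
    return im
E
python3 - <<'E'
from h import *
s=snap("wrist");t=snap("top")
sp=lambda x,y:[(x,y,.028,.04,(0,0,255)),(x,y,.028,.01,(0,255,0)),(x,y,.008,.01,(255,0,0))]
a=ovw(s,sp(.609,.137),None,(260,65,380,185),3)
b=ovw(t,sp(.607,.139),None,(262,208,322,268),6)
cv2.imwrite("pics/ov2.png",np.hstack([a,b]))
E
```

```text
(no output)
```

View pics/ov2.png

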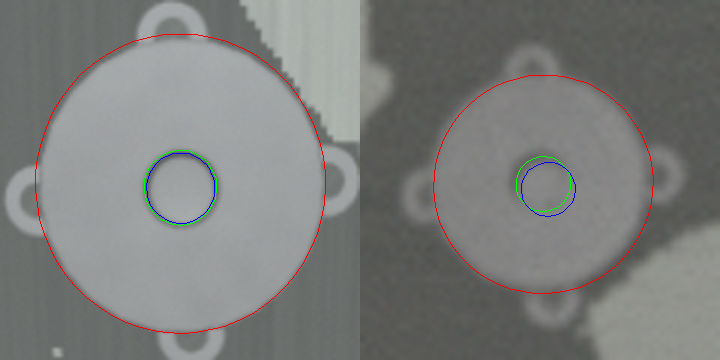

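Wrist view: seat bore at (320.5,124.5). The overlay at (0.609, 0.137) fits both bore and rim. The top camera puts it about 2 mm away, which is within calibration.

```bash
python3 -m handwheel '[[[0.0274,-0.0013,0,0,0.8],[0.0274,0,0,0,0.8],[0.0274,0,0,0,0.8],[0,0,0.03,0,0.8],[0,0,0.03,0,0.8],[0,0,0.03,0,0.8],[0,0,0.028,0,0.8],[0,0,0.02,0,0.8],[0,0,0,0,0.8],[0,0,0,0,0.8],[0,0,0,0,0.8]]]'
python3 - <<'E'
from h import *
o=telemetry.get_obs();print(o["tool_pos"],o["orientation"],o["opening"])
s=snap("wrist","w4");t=snap("top","t4")
z=o["tool_pos"][2];
sp=lambda x,y:[(x,y,.028,.04,(0,0,255)),(x,y,z,.032,(0,255,0)),(x,y,z,.013,(255,0,0))]
a=ovw(s,sp(.609,.137),None,(240,200,400,380),2)
b=ovw(t,sp(.607,.139),None,(262,208,322,268),6)
cv2.imwrite("pics/ov3.png",np.hstack([a,b]))
E
```

```text
clock: 8.87
tool_pos: [0.6102, 0.1371, 0.0633]
orientation: [-179.9, 0.0, -90.2]
force: [0.2, -0.3, -4.8]
opening: 0.0627
[0.61017944 0.13707807 0.06327827] [-1.79871464e+02  3.75143035e-02 -9.01616125e+01] 0.06268767895145493
```

View pics/ov3.png

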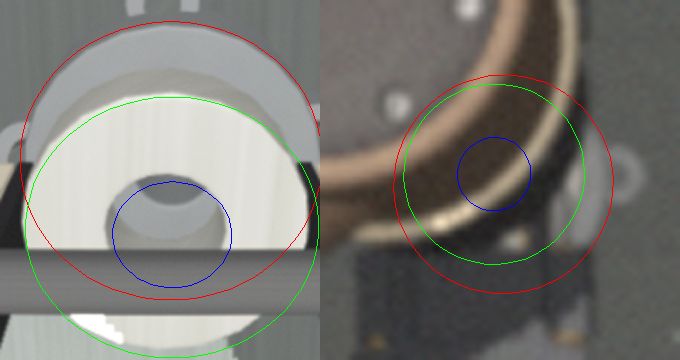

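The cap is about 1.2 mm too far in x and 1.5 mm short in y, so I correct that and lower.

```bash
python3 -m handwheel '[[[-0.0014,0.0012,0,0,0.8],[0,0,0.005,0,0.8],[0,0,0.005,0,0.8],[0,0,0.003,0,0.8],[0,0,0,0,0.8],[0,0,0,0,0.8],[0,0,0,0,0.8]]]'
python3 - <<'E'
from h import *
o=telemetry.get_obs();print(o["tool_pos"],o["orientation"],o["opening"])
s=snap("wrist","w5")
z=o["tool_pos"][2];
sp=lambda x,y:[(x,y,.028,.04,(0,0,255)),(x,y,z,.032,(0,255,0)),(x,y,z,.013,(255,0,0))]
a=ovw(s,sp(.609,.137),"ov4",(240,200,400,380),3)
E
```

```text
clock: 9.55
tool_pos: [0.6078, 0.1383, 0.0483]
orientation: [180.0, -0.0, -90.2]
force: [0.3, -0.7, -4.7]
opening: 0.0622
[0.6077914  0.13831888 0.04832018] [ 1.79979743e+02 -1.05133330e-02 -9.01728755e+01] 0.0622030561998482
```

View pics/ov4.png

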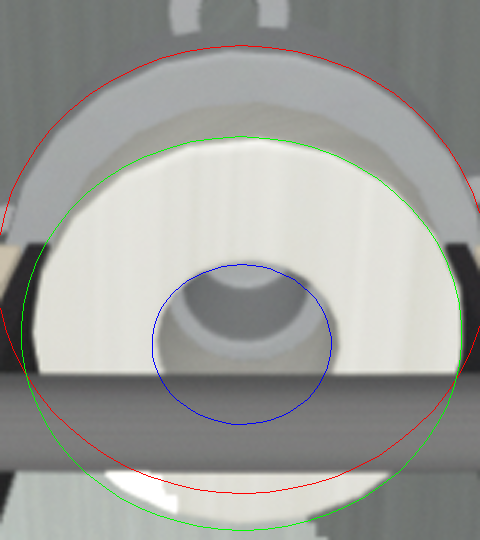

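```bash
python3 -m handwheel '[[[0,-0.0004,0.0008,0,0.8],[0,0,0.0008,0,0.8],[0,0,0,0,0.8],[0,0,0,0,0.8]]]'
```

```text
clock: 9.93
tool_pos: [0.6082, 0.1384, 0.0478]
orientation: [-180.0, -0.0, -90.2]
force: [-5.1, -0.2, 5.7]
opening: 0.0623
```

```bash
python3 -m handwheel '[[[0,0,-0.0006,0,0.6],[0,0,0,0,0],[0,0,0,0,0],[0,0,0,0,0],[0,0,0,0,0],[0,0,0,0,0],[0,0,0,0,0],[0,0,-0.01,0,0],[0,0,-0.03,0,0],[0,0,-0.04,0,0],[0,0,-0.04,0,0],[-0.04,0,-0.03,0,0],[-0.036,0,0,0,0],[0,0,0,0,0],[0,0,0,0,0]]]'
python3 - <<'E'
from h import *
o=telemetry.get_obs();print(o["tool_pos"],o["orientation"],o["opening"])
s=snap("wrist","w6")
a=ovw(s,[(.609,.137,.028,.04,(0,0,255)),(.609,.137,.048,.032,(0,255,0)),(.609,.137,.048,.013,(255,0,0))],"ov5",(250,50,390,190),4)
E
```

```text
clock: 11.18
tool_pos: [0.6085, 0.2094, 0.194]
orientation: [-179.9, 0.1, -90.1]
force: [-0.2, -0.0, -0.1]
opening: 0.0875
[0.60848125 0.20940375 0.19397139] [-1.79915549e+02  6.63298690e-02 -9.00505918e+01] 0.08750581495081455
```

View pics/ov5.png

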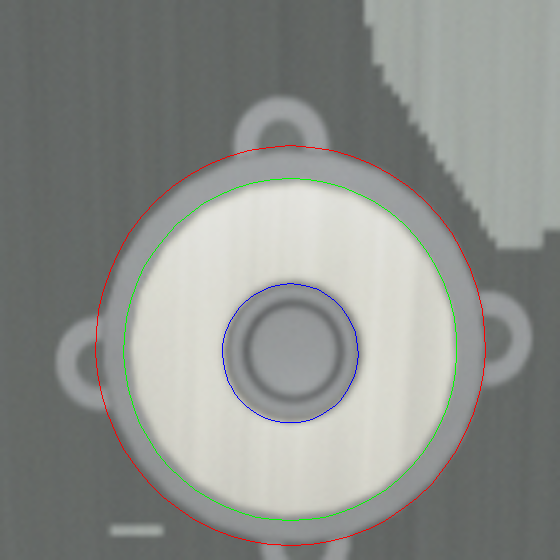

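The large cap is seated flat and within about 0.7 mm of centre, with an even rim all round. Next is the medium steel cap. The jaws go partly closed to keep clear of the pink ring.

```bash
python3 -m handwheel '[[[-0.028,-0.0025,0,0,0.22],[-0.028,0,0,0,0.22],[-0.027,0,0,0,0.22],[0,0,0,0,0.22],[0,0,0,0,0.22],[0,0,0,0,0.22]]]'
python3 - <<'E'
from h import *
o=telemetry.get_obs();print(o["tool_pos"],o["orientation"],o["opening"])
s=snap("wrist","w7")
for d in silhouettes("cap_medium",s): print(d["conf"],d["xy"],fitcyl(s,d["region"],.027,0,.02),s["color"][d["region"]].mean(0))
a=ovw(s,[(.611,.291,.02,.027,(0,255,0)),(.611,.291,.02,.013,(255,0,0))],"ov6",(220,130,420,280),4)
E
```

```text
clock: 11.73
tool_pos: [0.611, 0.2896, 0.1922]
orientation: [179.9, -0.0, -90.2]
force: [0.0, 0.1, -0.1]
opening: 0.0684
[0.61100838 0.28961705 0.19220048] [ 1.79946730e+02 -4.90278360e-02 -9.01930841e+01] 0.06835791174973303
0.91 [218.9, 277.0] (array([0.71020325, 0.35008739]), 0.39858015969592453) [191.1875     103.31014151 208.59198113]
0.86 [454.2, 292.7] (array([0.48378428, 0.36926069]), 0.15371152820769685) [226.11111111 140.9929078  163.86052009]
0.8 [338.4, 304.2] (array([0.59658899, 0.37833342]), 0.6488959408609648) [191.14656895 129.1419054   80.81678881]
0.75 [318.5, 229.7] (array([0.61138673, 0.28943628]), 0.9492736743587474) [227.00878294 226.96319532 223.22542869]
0.59 [229.3, 195.4] (array([0.70447807, 0.27554595]), 0.9416192781346122) [241.42177673 190.44339623 207.55424528]
```

View pics/ov6.png

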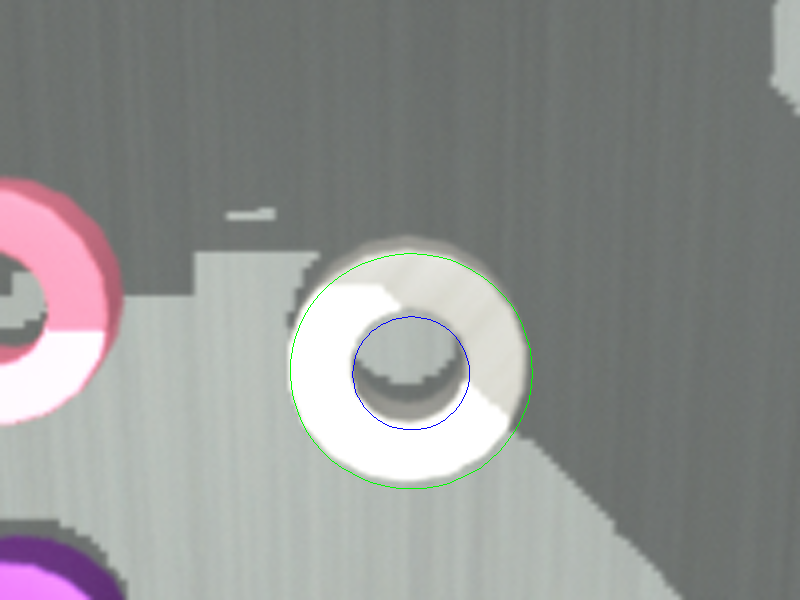

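View pics/w7.png

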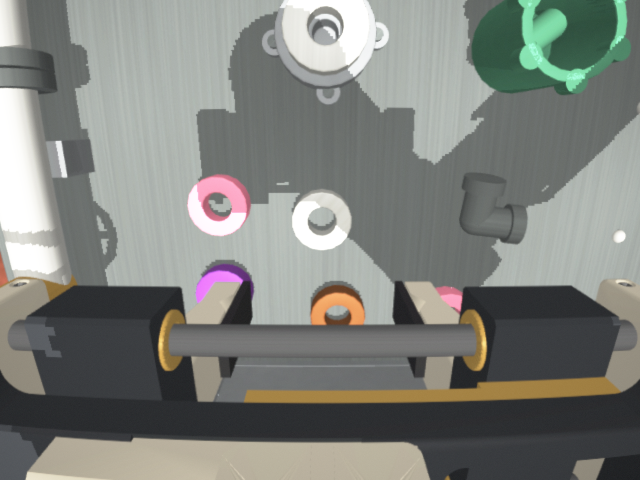

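Wrist view: steel medium cap at (321,219) under the jaws, pink at (219,205), brown at (337,314) and elbow at (492,206), all clear. Fitted centre is about (0.611, 0.290). Going down.

```bash
python3 -m handwheel '[[[0,0,0.035,0,0.22],[0,0,0.035,0,0.22],[0,0,0.035,0,0.22],[0,0,0.03,0,0.22],[0,0,0.02,0,0.22],[0,0,0.012,0,0.22],[0,0,0.005,0,0.22],[0,0,0,0,0.22],[0,0,0,0,0.22]]]'
python3 -m handwheel '[[[0,0,0,0,0.8],[0,0,0,0,0.8],[0,0,0,0,0.8],[0,0,0,0,0.8],[0,0,0,0,0.8],[0,0,0,0,0.8],[0,0,0,0,0.8]]]'
```

```text
clock: 12.58
tool_pos: [0.6121, 0.2909, 0.0218]
orientation: [-179.9, 0.0, -90.2]
force: [-0.5, -0.1, -0.0]
opening: 0.0682
clock: 13.17
tool_pos: [0.6117, 0.2912, 0.022]
orientation: [-179.9, 0.1, -90.1]
force: [-2.3, 0.0, 6.8]
opening: 0.0537
```

```bash
python3 -m handwheel '[[[0,0,0,0,0.8],[0,0,-0.01,0,0.8],[0,0,-0.03,0,0.8],[0,0,-0.04,0,0.8],[0,0,-0.04,0,0.8],[0,0,0,0,0.8],[0,0,0,0,0.8],[0,0,0,0,0.8]]]'
python3 - <<'E'
from h import *
o=telemetry.get_obs();print(o["tool_pos"],o["orientation"],o["opening"])
s=snap("wrist")
overlay(s,[.027,.013],0.0018,[(0,0),(.004,0)],"ov7",(230,225,420,375),zb=.0218)
E
```

```text
clock: 13.83
tool_pos: [0.6106, 0.2905, 0.1407]
orientation: [180.0, 0.0, -90.2]
force: [-0.6, 0.3, -2.9]
opening: 0.053
[0.6106002  0.29047124 0.14065998] [ 1.79971108e+02  2.96321277e-02 -9.01993012e+01] 0.05298710331999231
```

View pics/ov7.png

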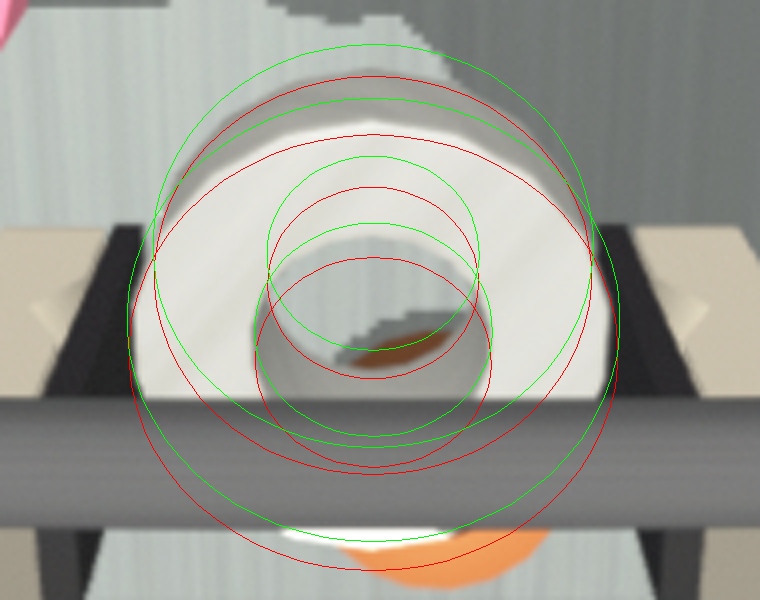

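```bash
cat >> h.py <<'E'
def avg(n=8):
    P=[]
    for i in range(n):
        P.append(telemetry.get_obs()["tool_pos"]);vision.snapshot("wrist")
    P=np.array(P);return P.mean(0).round(5),P.std(0).round(5)
E
python3 - <<'E'
from h import *
print(avg())
E
```

```text
(array([0.61058, 0.29024, 0.13924]), array([0.0003 , 0.00016, 0.0003 ]))
```

```bash
python3 -m handwheel '[[[0.03,0.0019,0,0,0.8],[0.03,0,0,0,0.8],[0.03,0,0,0,0.8],[0.03,0,0,0,0.8],[0.0312,0,0,0,0.8],[0,0,0.02,0,0.8],[0,0,0.02,0,0.8],[0,0,0.015,0,0.8],[0,0,0.006,0,0.8],[0,0,0,0,0.8],[0,0,0,0,0.8],[0,0,0,0,0.8]]]'
python3 - <<'E'
from h import *
print(avg(5))
s=snap("wrist","w8")
a=ovw(s,[(.6082,.137,.028,.04,(0,0,255)),(.6082,.137,.048,.032,(0,255,0))],"ov8",(220,160,420,380),3)
E
```

```text
clock: 15.28
tool_pos: [0.6096, 0.14, 0.0806]
orientation: [-179.9, 0.0, -90.1]
force: [0.6, 0.7, -2.4]
opening: 0.0535
(array([0.60949, 0.13997, 0.08063]), array([1.4e-04, 7.0e-05, 1.1e-04]))
```

View pics/ov8.png

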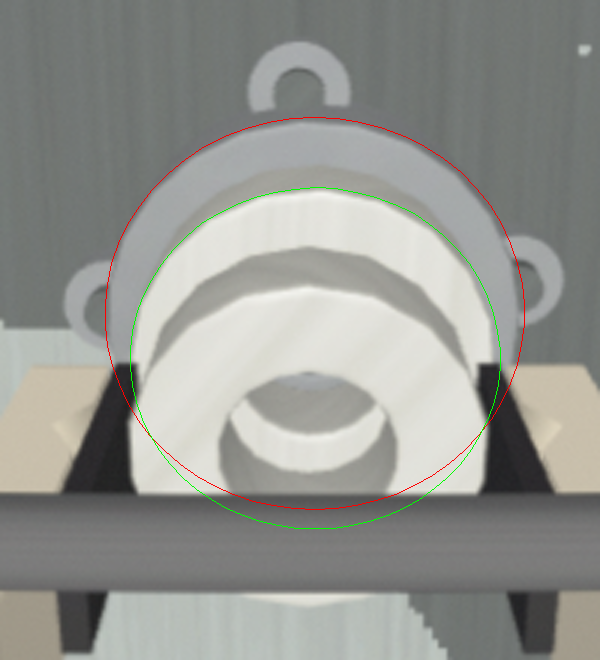

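```bash
python3 -m handwheel '[[[0.0010,0.0012,0,0,0.8],[0,0,0.004,0,0.8],[0,0,0.004,0,0.8],[0,0,0,0,0.8],[0,0,0,0,0.8],[0,0,0,0,0.8]]]'
python3 - <<'E'
from h import *
print(avg(5))
s=snap("wrist","w8")
a=ovw(s,[],"ov9",(220,160,420,380),3)
E
```

```text
clock: 16.08
tool_pos: [0.6077, 0.1385, 0.0714]
orientation: [180.0, -0.0, -90.2]
force: [0.4, -0.6, -2.8]
opening: 0.0533
(array([0.60774, 0.13851, 0.07156]), array([5.e-05, 3.e-05, 1.e-04]))
```

View pics/ov9.png

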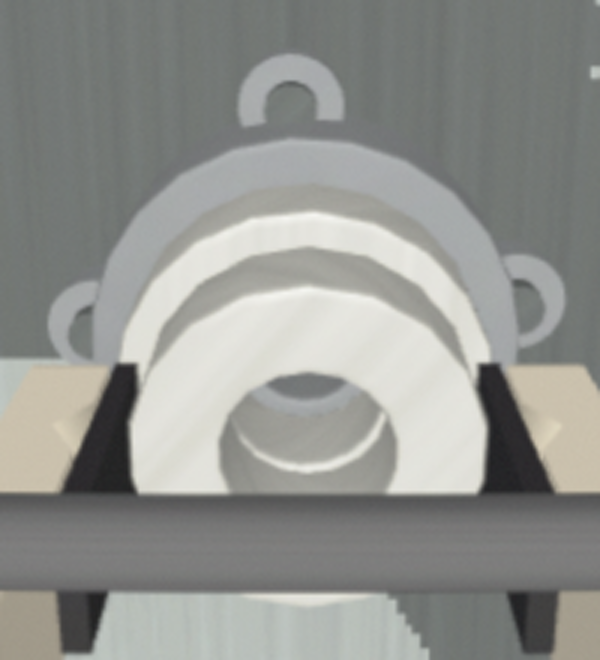

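```bash
python3 -m handwheel '[[[-0.0004,-0.0003,0.0012,0,0.8],[0,0,0.0010,0,0.8],[0,0,0,0,0.8],[0,0,0,0,0.8]]]'
```

```text
clock: 16.72
tool_pos: [0.6082, 0.139, 0.07]
orientation: [-180.0, 0.0, -90.2]
force: [-2.5, 0.5, 4.1]
opening: 0.0535
```

```bash
python3 -m handwheel '[[[0,0,-0.0006,0,0.5],[0,0,0,0,0.2],[0,0,0,0,0.1],[0,0,0,0,0.1],[0,0,0,0,0.1],[0,0,0,0,0.1],[0,0,-0.01,0,0.1],[0,0,-0.03,0,0.1],[0,0,-0.04,0,0.1],[0,0,-0.04,0,0.1],[-0.04,0,0,0,0.1],[-0.03,0,0,0,0.1],[0,0,0,0,0.1],[0,0,0,0,0.1]]]'
python3 - <<'E'
from h import *
print(avg(3))
s=snap("wrist","w9")
x,y=.6085,.137
a=ovw(s,[(x,y,.028,.04,(0,0,255)),(x,y,.048,.032,(0,255,0)),(x,y,.068,.027,(255,0,0)),(x,y,.068,.013,(255,0,0))],"ov10",(250,50,390,190),4)
E
```

```text
clock: 17.88
tool_pos: [0.608, 0.2104, 0.1908]
orientation: [-180.0, 0.0, -90.1]
force: [-1.2, -0.8, 0.3]
opening: 0.0789
(array([0.60798, 0.20947, 0.19048]), array([5.0e-05, 6.8e-04, 2.1e-04]))
```

View pics/ov10.png

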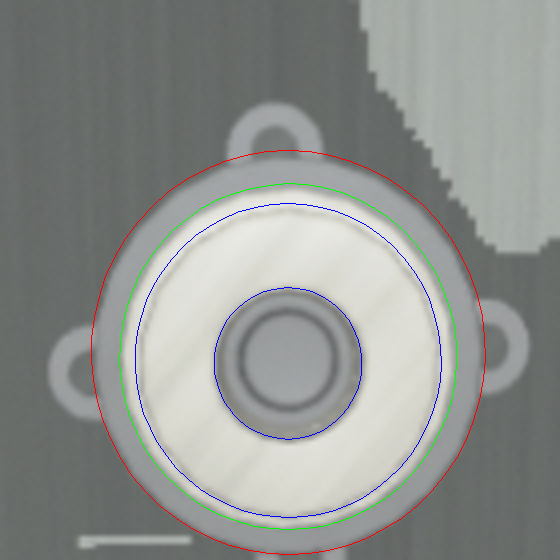

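The medium cap is concentric too. Now the small cap.

```bash
python3 -m handwheel '[[[0.0281,0.0193,0,0,0.3],[0.0281,0.0193,0,0,0.3],[0.0281,0.0193,0,0,0.3],[0.0281,0.0193,0,0,0.3],[0.0281,0.0193,0,0,0.3],[0.0281,0.0193,0,0,0.3],[0.0281,0.0193,0,0,0.3],[0,0,0,0,0.3],[0,0,0,0,0.3],[0,0,0,0,0.3],[0,0,0,0,0.3]]]'
python3 - <<'E'
from h import *
print(avg(4))
s=snap("wrist","w10")
for d in silhouettes("cap_small",s): print(d["conf"],d["xy"],fitcyl(s,d["region"],.022,0,.02),s["color"][d["region"]].mean(0))
x,y=.4725,.0115
a=ovw(s,[(x,y,.02,.022,(0,255,0)),(x,y,.02,.013,(255,0,0))],"ov11",(220,130,420,280),4)
E
```

```text
clock: 19.0
tool_pos: [0.4731, 0.0128, 0.1901]
orientation: [-180.0, 0.0, -90.2]
force: [0.2, 0.3, 0.4]
opening: 0.0615
(array([0.47299, 0.01297, 0.18991]), array([9.0e-05, 1.3e-04, 1.6e-04]))
0.71 [318.0, 227.1] (array([0.47316504, 0.00854744]), 0.9462778927689031) [200.21672241 200.1270903  192.9993311 ]
```

View pics/ov11.png

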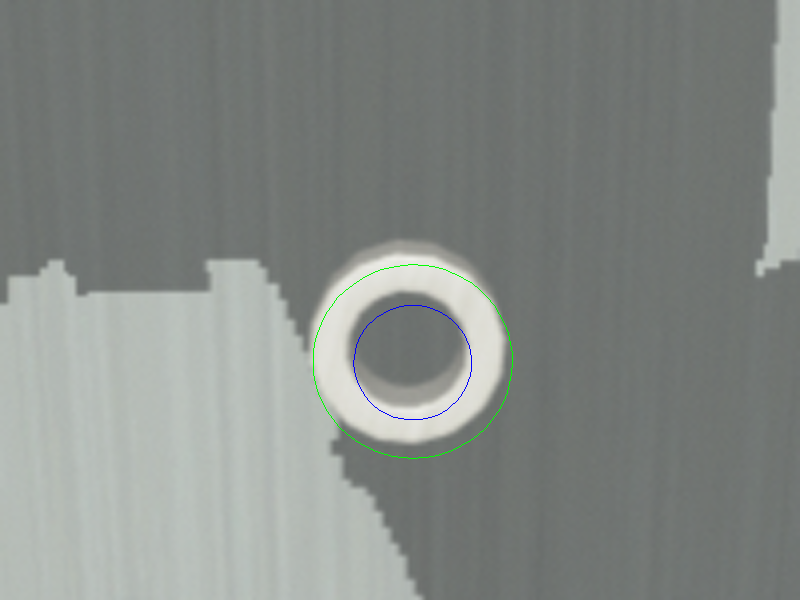

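View pics/w10.png

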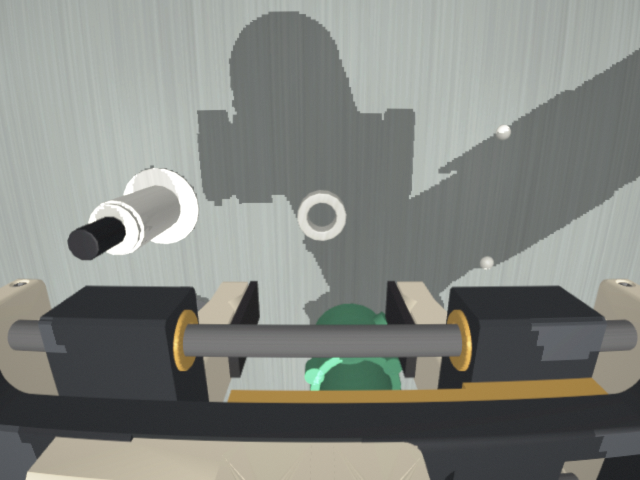

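Wrist view: small cap at (321,215), fitted at about (0.473, 0.009). The pin stand (150,215) and trap (353,350) are clear of the jaw line.

```bash
python3 -m handwheel '[[[0.004,0,0.035,0,0.3],[0,0,0.035,0,0.3],[0,0,0.035,0,0.3],[0,0,0.03,0,0.3],[0,0,0.02,0,0.3],[0,0,0.01,0,0.3],[0,0,0.0045,0,0.3],[0,0,0,0,0.3],[0,0,0,0,0.3]]]'
python3 -m handwheel '[[[0,0,0,0,0.9],[0,0,0,0,0.9],[0,0,0,0,0.9],[0,0,0,0,0.9],[0,0,0,0,0.9],[0,0,0,0,0.9],[0,0,0,0,0.9],[0,0,0,0,0.9]]]'
python3 -m handwheel '[[[0,0,-0.01,0,0.9],[0,0,-0.03,0,0.9],[0,0,-0.04,0,0.9],[0,0,-0.04,0,0.9],[0,0,-0.03,0,0.9],[0,0,0,0,0.9],[0,0,0,0,0.9]]]'
python3 - <<'E'
from h import *
print(avg(3))
s=snap("wrist")
overlay(s,[.022,.013],0.0005,[(0,0),(.004,0)],"ov12",(230,225,420,375),zb=.0205)
E
```

```text
clock: 20.05
tool_pos: [0.4729, 0.0088, 0.0208]
orientation: [-180.0, -0.0, -90.1]
force: [0.0, -1.2, -0.5]
opening: 0.0609
clock: 20.72
tool_pos: [0.473, 0.0088, 0.0212]
orientation: [-179.9, 0.0, -90.2]
force: [-0.7, 0.6, 6.5]
opening: 0.0432
clock: 21.3
tool_pos: [0.4732, 0.009, 0.1724]
orientation: [-179.8, 0.1, -90.2]
force: [-0.6, -0.1, -2.9]
opening: 0.0431
(array([0.47233, 0.0087 , 0.171  ]), array([0.00067, 0.00025, 0.00108]))
```

View pics/ov12.png

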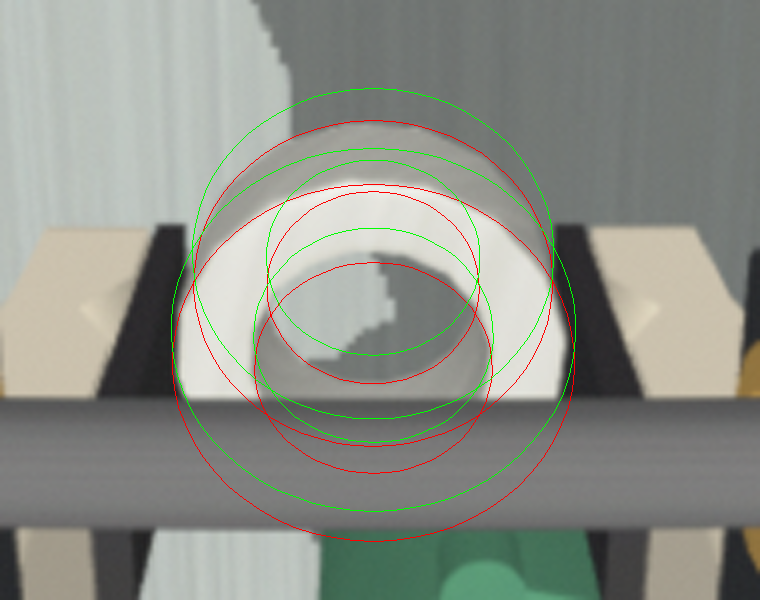

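```bash
python3 -m handwheel '[[[-0.0215,-0.0224,0,0,0.9],[-0.0215,-0.0224,0,0,0.9],[-0.0215,-0.0224,0,0,0.9],[-0.0215,-0.0224,0,0,0.9],[-0.0215,-0.0224,0,0,0.9],[-0.0215,-0.0225,0,0,0.9],[0,0,0,0,0.9],[0,0,0.03,0,0.9],[0,0,0.025,0,0.9],[0,0,0.014,0,0.9],[0,0,0.005,0,0.9],[0,0,0,0,0.9],[0,0,0,0,0.9],[0,0,0,0,0.9]]]'
python3 - <<'E'
from h import *
print(avg(5))
s=snap("wrist","w12")
a=ovw(s,[],"ov13",(220,160,420,380),3)
E
```

```text
clock: 22.67
tool_pos: [0.6081, 0.1374, 0.0974]
orientation: [-179.9, 0.0, -90.2]
force: [-0.8, 0.8, -0.9]
opening: 0.0434
(array([0.60798, 0.13745, 0.09756]), array([1.1e-04, 2.0e-05, 1.1e-04]))
```

View pics/ov13.png

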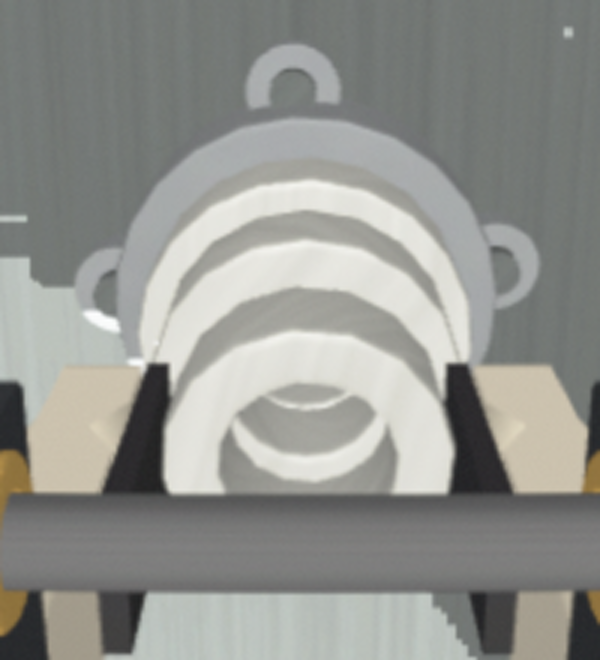

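Columns line up. Lowering to contact, then releasing.

```bash
python3 -m handwheel '[[[-0.0004,0,0.004,0,0.9],[0,0,0.003,0,0.9],[0,0,0.001,0,0.9],[0,0,0.001,0,0.9],[0,0,0,0,0.9],[0,0,0,0,0.9]]]'
```

```text
clock: 23.47
tool_pos: [0.6075, 0.1377, 0.0892]
orientation: [-179.9, 0.0, -90.1]
force: [-6.7, 0.1, 14.1]
opening: 0.0434
```

```bash
python3 -m handwheel '[[[0,0,-0.001,0,0.7],[0,0,0,0,0.5],[0,0,0,0,0.3],[0,0,0,0,0.3],[0,0,0,0,0.3],[0,0,0,0,0.3],[0,0,-0.01,0,0.3],[0,0,-0.03,0,0.3],[0,0,-0.04,0,0.3],[0,0,-0.04,0,0.3],[-0.04,0,0,0,0.3],[-0.03,0,0,0,0.3],[0,0,0,0,0.3],[0,0,0,0,0.3]]]'
python3 - <<'E'
from h import *
print(avg(3))
s=snap("wrist","w13")
x,y=.6085,.137
a=ovw(s,[(x,y,.028,.04,(0,0,255)),(x,y,.048,.032,(0,255,0)),(x,y,.068,.027,(255,0,0)),(x,y,.088,.022,(0,128,255)),(x,y,.088,.013,(255,0,0))],"ov14",(250,60,390,200),4)
E
```

```text
clock: 24.63
tool_pos: [0.6074, 0.209, 0.2091]
orientation: [-180.0, 0.0, -90.1]
force: [-0.2, -0.2, -0.1]
opening: 0.0614
(array([0.60739, 0.20816, 0.2088 ]), array([3.0e-05, 6.6e-04, 2.0e-04]))
```

View pics/ov14.png

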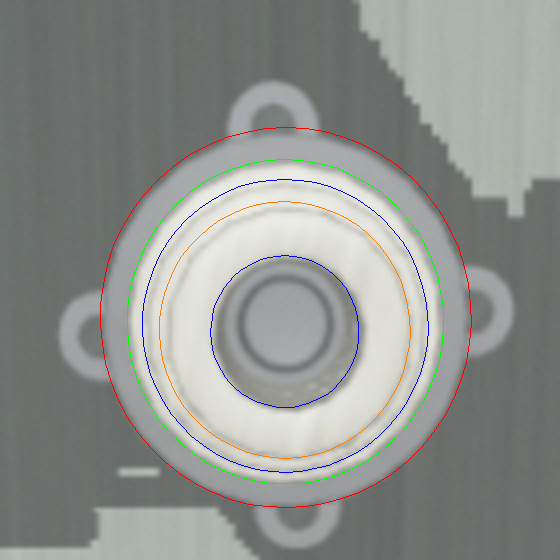

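The stack is concentric: the small cap is about 0.7 mm off, and the seat bore shows clear at (321,141) in the full frame. Now over to the pin.

```bash
python3 -m handwheel '[[[0.0338,-0.0029,0,0,0.3],[0.0338,-0.0029,0,0,0.3],[0.0338,-0.0029,0,0,0.3],[0.0337,-0.0029,0,0,0.3],[0.0337,-0.0028,0,0,0.3],[0.0337,-0.0028,0,0,0.3],[0,0,0,0,0.3],[0,0,0,0,0.3],[0,0,0,0,0.3]]]'
python3 - <<'E'
from h import *
print(avg(4))
s=snap("wrist","w14")
for n in("pin","pin_stand"):
  for d in place_of(n,s): print(n,d["conf"],d["xy"],pix2plane(s,d["xy"],{"pin_stand":0,"pin":.008}[n]))
x,y=.624,.005
a=ovw(s,[(x,y,.121,.011,(0,0,255)),(x,y,.085,.019,(0,255,0)),(x,y,.004,.036,(255,0,0))],"ov15",(220,130,420,330),3)
E
```

```text
clock: 25.58
tool_pos: [0.624, 0.0041, 0.2085]
orientation: [180.0, 0.0, -90.3]
force: [0.5, 0.9, -0.5]
opening: 0.0615
(array([0.62409, 0.00502, 0.20847]), array([4.0e-05, 5.8e-04, 1.0e-05]))
pin 0.82 [320.4, 210.9] [0.62605158 0.0026098  0.008     ]
pin_stand 0.19 [322.1, 211.6] [0.6244157  0.00508745 0.        ]
```

View pics/ov15.png

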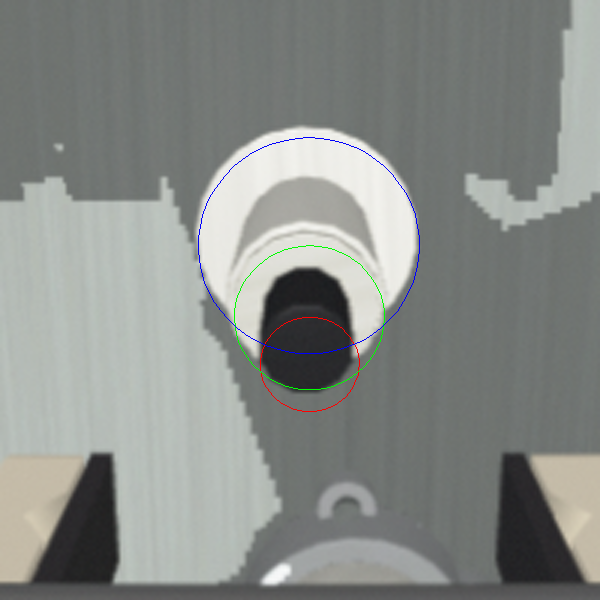

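Wrist view: knob at about (322,246) in the frame, and the stand foot round (322,208). Compared with the model, the stand is about 3 mm further in −y, near (0.6247, 0.002). I descend partway with that correction and look again.

```bash
python3 -m handwheel '[[[0.003,-0.0006,0,0,0.4],[0,0,0.03,0,0.4],[0,0,0.028,0,0.4],[0,0,0,0,0.4],[0,0,0,0,0.4],[0,0,0,0,0.4]]]'
python3 - <<'E'
from h import *
print(avg(4))
s=snap("wrist","w15")
x,y=.6247,.002
a=ovw(s,[(x,y,.121,.011,(0,0,255)),(x,y,.085,.019,(0,255,0)),(x,y,.004,.036,(255,0,0))],"ov16",(220,180,420,380),3)
E
```

```text
clock: 26.43
tool_pos: [0.6256, 0.0021, 0.1519]
orientation: [-179.9, -0.0, -90.1]
force: [0.7, -0.5, 1.6]
opening: 0.0524
(array([0.62582, 0.0022 , 0.15225]), array([1.1e-04, 6.0e-05, 2.3e-04]))
```

View pics/ov16.png

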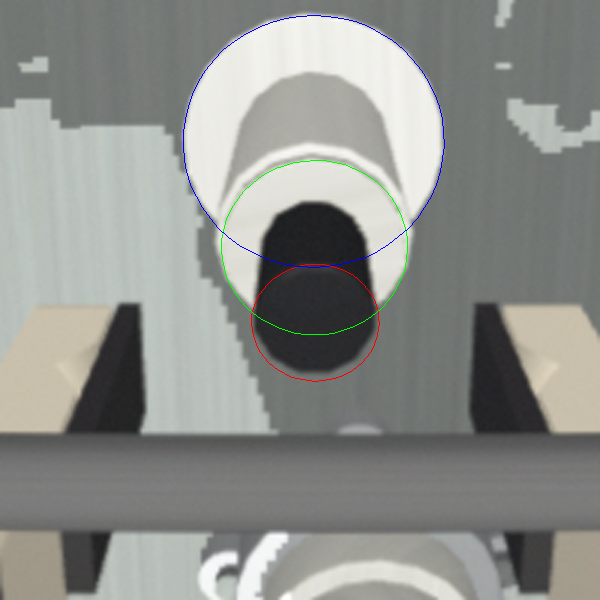

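```bash
python3 -m handwheel '[[[0.001,0.0011,0,0,0.4],[0,0,0.02,0,0.4],[0,0,0.015,0,0.4],[0,0,0.009,0,0.4],[0,0,0,0,0.4],[0,0,0,0,0.4],[0,0,0,0,0.4]]]'
python3 - <<'E'
from h import *
print(avg(4))
s=snap("wrist","w16")
x,y=.6247,.001
a=ovw(s,[(x,y,.121,.011,(0,0,255)),(x,y,.085,.019,(0,255,0)),(x,y,.004,.036,(255,0,0))],"ov17",(220,180,420,380),3)
E
```

```text
clock: 27.27
tool_pos: [0.6243, 0.0011, 0.1074]
orientation: [-179.9, -0.0, -90.2]
force: [-0.1, 0.8, 0.7]
opening: 0.0526
(array([0.62429, 0.00115, 0.10746]), array([7.e-05, 4.e-05, 7.e-05]))
```

View pics/ov17.png

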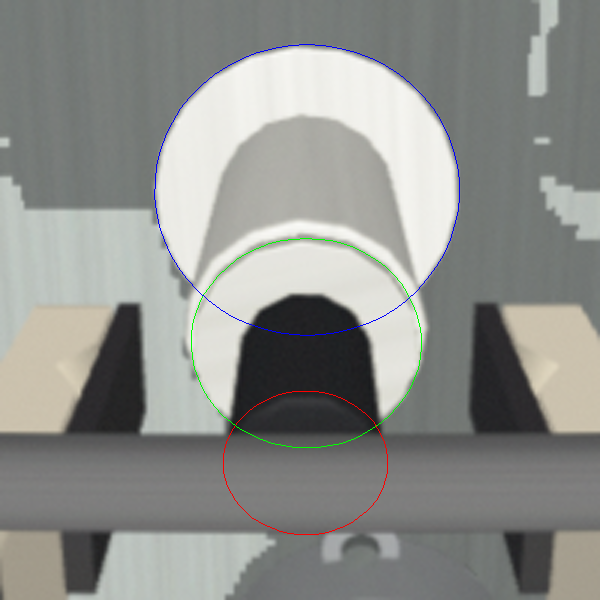

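Jaws centred on the knob (column 306 against jaw centre 307 in the enlargement). Closing, then lifting slowly at first.

```bash
python3 -m handwheel '[[[0,0,0,0,0.6],[0,0,0,0,0.7],[0,0,0,0,0.9],[0,0,0,0,0.9],[0,0,0,0,0.9],[0,0,0,0,0.9],[0,0,0,0,0.9],[0,0,0,0,0.9]]]'
python3 -m handwheel '[[[0,0,-0.003,0,0.9],[0,0,-0.006,0,0.9],[0,0,-0.008,0,0.9],[0,0,-0.008,0,0.9],[0,0,0,0,0.9],[0,0,0,0,0.9]]]'
python3 - <<'E'
from h import *
s=snap("scene","s17");snap("wrist","w17")
cv2.imwrite("pics/s17c.png",cv2.resize(s["color"][190:320,220:420,::-1],None,fx=3,fy=3,interpolation=cv2.INTER_CUBIC))
E
```

```text
clock: 28.18
tool_pos: [0.6237, 0.0011, 0.1064]
orientation: [180.0, 0.0, -90.2]
force: [0.2, 0.3, -0.5]
opening: 0.0218
clock: 28.68
tool_pos: [0.6241, 0.0012, 0.1325]
orientation: [-179.9, 0.0, -90.2]
force: [-0.6, 0.0, -2.3]
opening: 0.021
```

View pics/s17c.png

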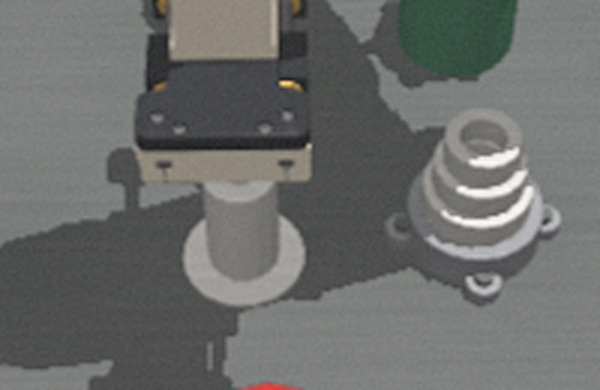

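View pics/w17.png

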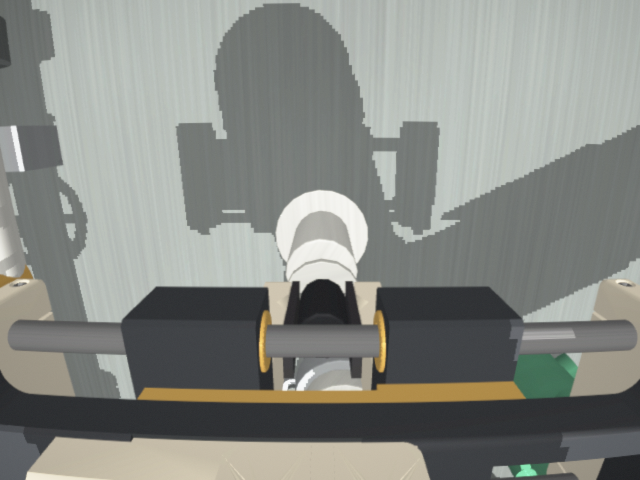

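The stand remains down and upright while the collar rises at (322,262). Drawing the pin out.

```bash
python3 -m handwheel '[[[0,0,-0.012,0,0.9],[0,0,-0.012,0,0.9],[0,0,-0.012,0,0.9],[0,0,-0.012,0,0.9],[0,0,-0.014,0,0.9],[0,0,-0.014,0,0.9],[0,0,-0.014,0,0.9],[0,0,0,0,0.9],[0,0,0,0,0.9],[0,0,0,0,0.9]]]'
python3 - <<'E'
from h import *
print(avg(4))
s=snap("scene","s18");snap("wrist","w18")
cv2.imwrite("pics/s18c.png",cv2.resize(s["color"][140:320,220:420,::-1],None,fx=3,fy=3,interpolation=cv2.INTER_CUBIC))
E
```

```text
clock: 29.62
tool_pos: [0.6232, 0.0011, 0.2212]
orientation: [180.0, 0.0, -90.2]
force: [0.1, 1.0, -2.3]
opening: 0.0209
(array([0.62315, 0.00099, 0.22072]), array([7.0e-05, 4.0e-05, 2.6e-04]))
```

View pics/s18c.png

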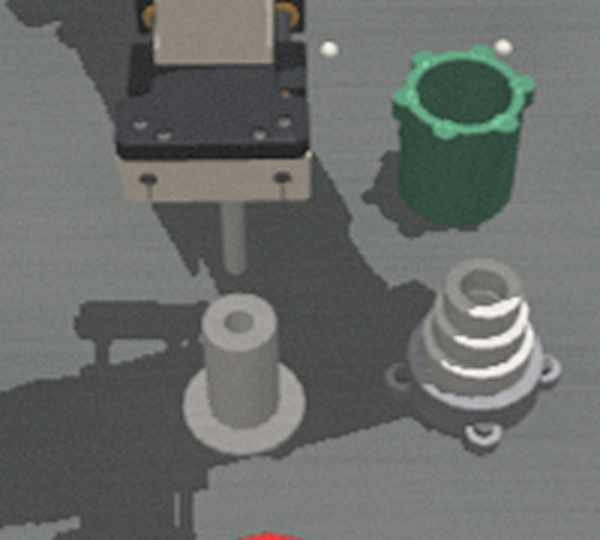

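View pics/w18.png

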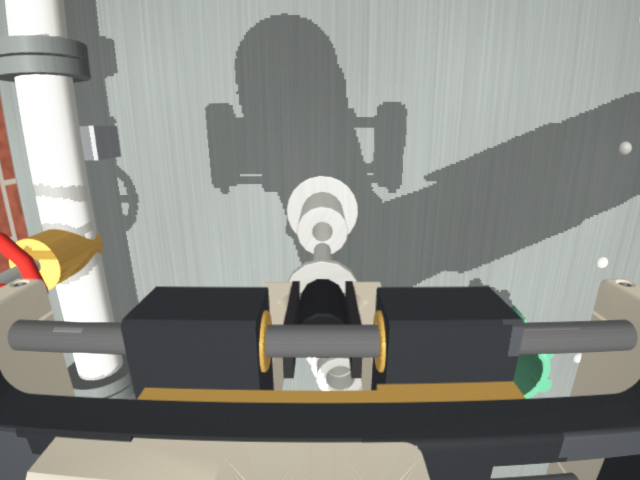

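Run:
```python
from h import *
s=snap("wrist")
t=dict(s);t["cam_to_world"]=s["tool_from_camera"]
a=ovw(t,[(.000,0,.022,.019,(0,0,255)),(.0,0,.027,.019,(0,0,255)),(.0,0,.097,.006,(0,255,0)),(.0,0,.06,.006,(0,255,0)),(.0,0,.03,.006,(0,255,0))],"ov19",(260,220,400,340),5)
```

```text
(no output)
```

View pics/ov19.png

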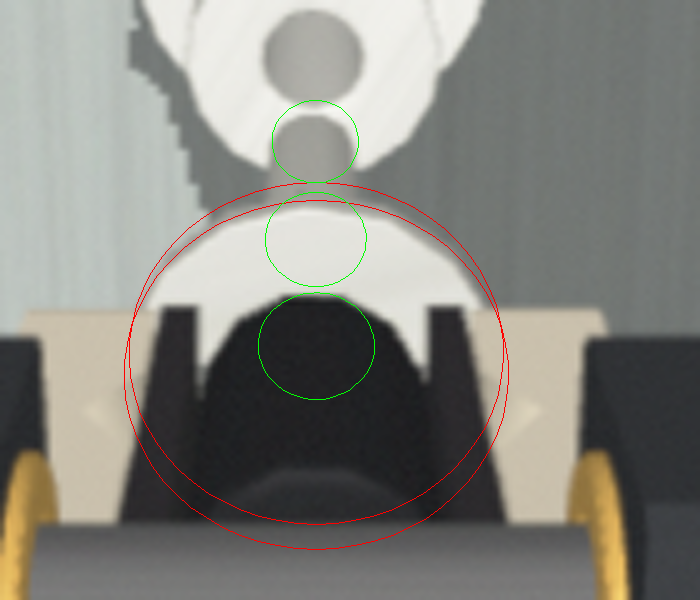

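The pin hangs vertical, about 1 mm off the TCP along tool −x, and the stand is upright and unmoved. Carrying it over the stack.

```bash
python3 -m handwheel '[[[-0.015,0.002,0,0,0.9],[-0.02,0.0023,0,0,0.9],[-0.02,0.0023,0,0,0.9],[-0.02,0.0023,0,0,0.9],[-0.02,0.0023,0,0,0.9],[-0.02,0.0023,0,0,0.9],[-0.0199,0.0023,0,0,0.9],[0,0,0,0,0.9],[0,0,0,0,0.9],[0,0,0,0,0.9]]]'
python3 - <<'E'
from h import *
print(avg(4))
s=snap("wrist","w20")
cv2.imwrite("pics/w20c.png",cv2.resize(s["color"][160:360,230:410,::-1],None,fx=3,fy=3,interpolation=cv2.INTER_CUBIC))
E
```

```text
clock: 30.8
tool_pos: [0.6082, 0.1359, 0.2213]
orientation: [180.0, -0.0, -90.1]
force: [0.6, -0.6, -2.7]
opening: 0.0213
(array([0.60825, 0.13549, 0.22134]), array([6.0e-05, 2.5e-04, 7.0e-05]))
```

View pics/w20c.png

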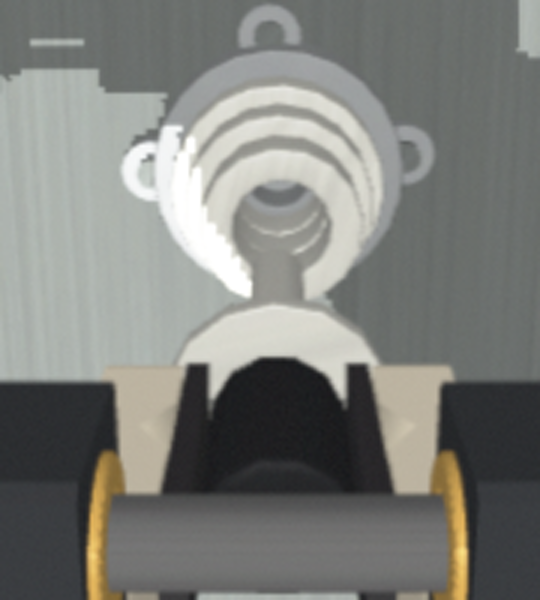

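```bash
python3 -m handwheel '[[[0,0.0007,0,0,0.9],[0,0,0.012,0,0.9],[0,0,0.012,0,0.9],[0,0,0.004,0,0.9],[0,0,0,0,0.9],[0,0,0,0,0.9]]]'
python3 - <<'E'
from h import *
print(avg(4))
s=snap("wrist","w21")
cv2.imwrite("pics/w21c.png",cv2.resize(s["color"][160:360,230:410,::-1],None,fx=3,fy=3,interpolation=cv2.INTER_CUBIC))
s=snap("scene")
cv2.imwrite("pics/s21c.png",cv2.resize(s["color"][170:310,300:440,::-1],None,fx=4,fy=4,interpolation=cv2.INTER_CUBIC))
E
```

```text
clock: 31.55
tool_pos: [0.6077, 0.1358, 0.1937]
orientation: [180.0, -0.0, -90.2]
force: [-0.2, 0.5, -1.8]
opening: 0.0212
(array([0.60791, 0.13598, 0.19407]), array([0.00013, 0.00012, 0.00025]))
```

View pics/w21c.png

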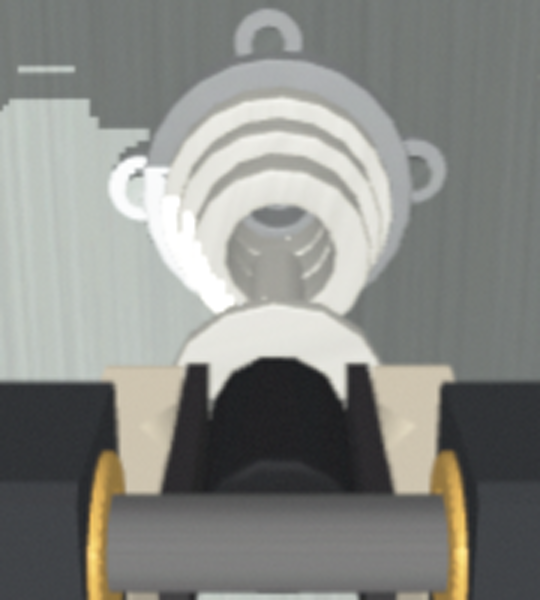

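View pics/s21c.png

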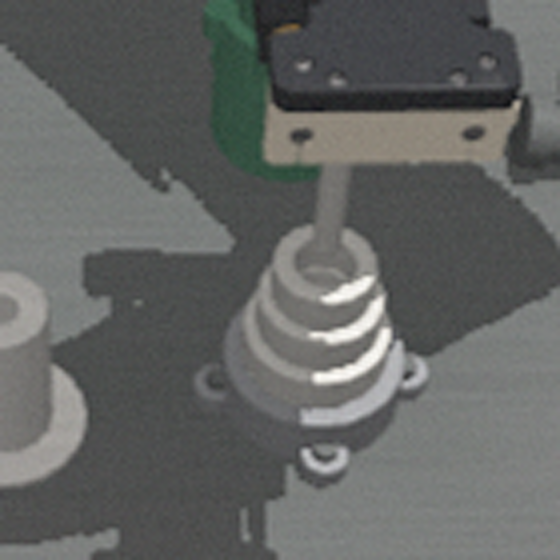

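Foot is over the bore (wrist crop: foot at column 279, bore at 280). Lowering in guarded steps.

```bash
python3 -m handwheel '[[[-0.0005,0,0.006,0,0.9],[0,0,0.006,0,0.9],[0,0,0.006,0,0.9],[0,0,0,0,0.9]]]'
python3 -m handwheel '[[[0,0,0.008,0,0.9],[0,0,0.008,0,0.9],[0,0,0.008,0,0.9],[0,0,0,0,0.9]]]'
python3 -m handwheel '[[[0,0,0.008,0,0.9],[0,0,0.008,0,0.9],[0,0,0.006,0,0.9],[0,0,0,0,0.9]]]'
python3 - <<'E'
from h import *
print(avg(4))
s=snap("wrist","w22")
a=cv2.resize(s["color"][160:360,230:410,::-1],None,fx=2.2,fy=2.2,interpolation=cv2.INTER_CUBIC)
s=snap("scene")
b=cv2.resize(s["color"][170:310,300:400,::-1],(a.shape[0]*100//140,a.shape[0]),interpolation=cv2.INTER_CUBIC)
cv2.imwrite("pics/c22.png",np.hstack([a,b]))
E
```

```text
clock: 32.18
tool_pos: [0.6066, 0.1362, 0.1734]
orientation: [179.8, -0.1, -90.2]
force: [0.4, 0.2, -2.6]
opening: 0.0211
clock: 32.52
tool_pos: [0.6064, 0.1361, 0.149]
orientation: [179.8, -0.1, -90.2]
force: [0.8, -0.8, -1.6]
opening: 0.0216
clock: 32.85
tool_pos: [0.6066, 0.1361, 0.1276]
orientation: [179.9, -0.1, -90.2]
force: [0.1, -0.7, -1.5]
opening: 0.0214
(array([0.60723, 0.13631, 0.12867]), array([0.00042, 0.00016, 0.00074]))
```

View pics/c22.png

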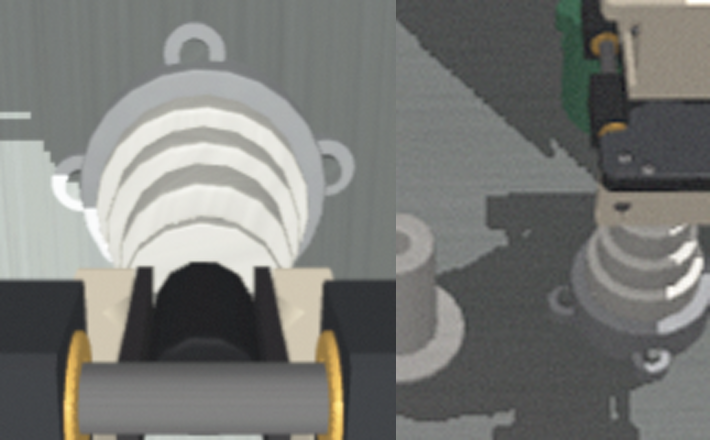

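```bash
python3 -m handwheel '[[[0,0,0.003,0,0.9],[0,0,0.003,0,0.9],[0,0,0,0,0.9],[0,0,0,0,0.9]]]'
python3 -m handwheel '[[[0,0,0.003,0,0.9],[0,0,0.002,0,0.9],[0,0,0,0,0.9],[0,0,0,0,0.9]]]'
python3 - <<'E'
from h import *
print(avg(3),telemetry.get_obs()["force"])
E
```

```text
clock: 33.48
tool_pos: [0.6074, 0.1364, 0.1232]
orientation: [180.0, -0.0, -90.2]
force: [0.0, 0.7, -1.2]
opening: 0.0213
clock: 33.82
tool_pos: [0.6074, 0.1364, 0.1182]
orientation: [180.0, -0.0, -90.2]
force: [-0.7, -0.3, -2.1]
opening: 0.0212
(array([0.60752, 0.13647, 0.11836]), array([6.0e-05, 2.0e-05, 1.1e-04])) [-0.07887378  0.64788992 -1.20210788]
```

```bash
python3 -m handwheel '[[[0,0,0.0022,0,0.9],[0,0,0,0,0.9],[0,0,0,0,0.9],[0,0,0,0,0.9]]]'
python3 -m handwheel '[[[0,0,0.001,0,0.9],[0,0,0,0,0.9],[0,0,0,0,0.9],[0,0,0,0,0.9]]]'
```

```text
clock: 34.3
tool_pos: [0.6076, 0.1365, 0.1162]
orientation: [180.0, -0.0, -90.2]
force: [-0.4, -0.2, -1.9]
opening: 0.0213
clock: 34.63
tool_pos: [0.6076, 0.1365, 0.1153]
orientation: [180.0, -0.0, -90.2]
force: [-1.3, -0.3, -2.2]
opening: 0.0214
```

```bash
python3 -m handwheel '[[[0,0,0.0008,0,0.9],[0,0,0,0,0.9],[0,0,0,0,0.9]]]'
python3 -m handwheel '[[[0,0,0.0008,0,0.9],[0,0,0,0,0.9],[0,0,0,0,0.9]]]'
```

```text
clock: 34.88
tool_pos: [0.6075, 0.1365, 0.1144]
orientation: [180.0, -0.0, -90.2]
force: [0.4, -0.2, -2.0]
opening: 0.0213
clock: 35.13
tool_pos: [0.6077, 0.1365, 0.1143]
orientation: [-180.0, 0.0, -90.2]
force: [-2.7, 0.2, 4.5]
opening: 0.0213
```

Contact at z = 0.1143, about where the collar should meet the cap. Releasing.

```bash
python3 -m handwheel '[[[0,0,-0.0004,0,0.7],[0,0,0,0,0.6],[0,0,0,0,0.4],[0,0,0,0,0.4],[0,0,0,0,0.4],[0,0,0,0,0.4],[0,0,0,0,0.4]]]'
python3 -m handwheel '[[[0,0,-0.01,0,0.4],[0,0,-0.03,0,0.4],[0,0,-0.04,0,0.4],[0,0,-0.03,0,0.4],[-0.035,0,0,0,0.4],[-0.035,0,0,0,0.4],[0,0,0,0,0.4],[0,0,0,0,0.4],[0,0,0,0,0.4]]]'
python3 - <<'E'
from h import *
print(avg(4))
s=snap("wrist","w23")
x,y=.6080,.137
a=ovw(s,[(x,y,.028,.04,(0,0,255)),(x,y,.088,.022,(0,128,255)),(x,y,.093,.019,(0,255,0)),(x,y,.129,.011,(255,0,0))],None,(250,60,390,200),4)
s=snap("scene","s23")
b=cv2.resize(s["color"][120:330,100:420,::-1],None,fx=2.5,fy=2.5,interpolation=cv2.INTER_CUBIC)
cv2.imwrite("pics/ov23.png",a);cv2.imwrite("pics/s23c.png",b)
E
```

```text
clock: 35.72
tool_pos: [0.6076, 0.1365, 0.114]
orientation: [180.0, -0.0, -90.2]
force: [0.5, -1.0, -0.2]
opening: 0.0524
clock: 36.47
tool_pos: [0.6075, 0.2066, 0.2244]
orientation: [180.0, -0.0, -90.1]
force: [0.2, -0.6, -0.6]
opening: 0.0525
(array([0.60764, 0.20602, 0.2243 ]), array([7.0e-05, 3.5e-04, 6.0e-05]))
```

View pics/ov23.png

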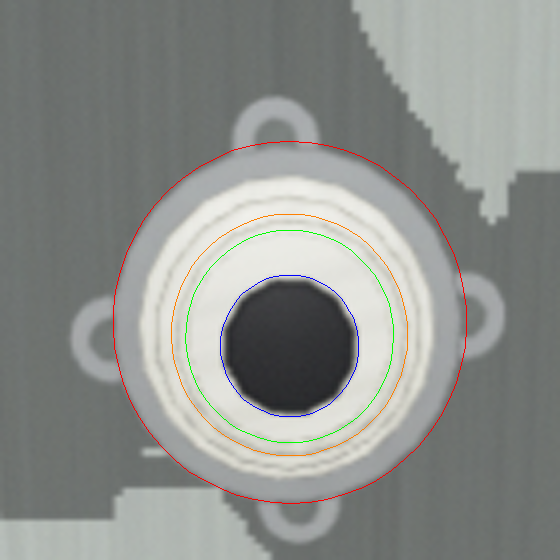

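View pics/s23c.png

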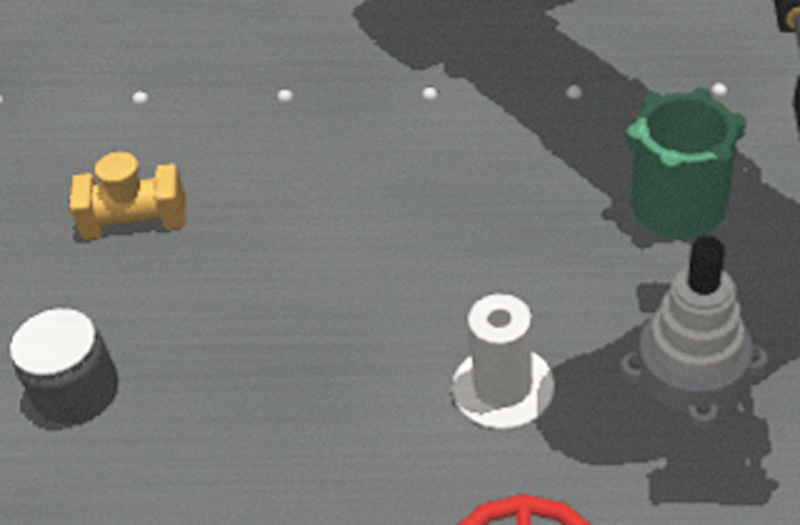

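The pin is home: knob and collar match the model at their seated heights, and the stand is upright. A last check against the first picture, before handing in.

Run:
```python
import cv2,numpy as np
a=cv2.imread("pics/scene0.png");b=cv2.imread("pics/s23.png")
for n,(x0,y0,x1,y1) in dict(valve=(122,176,180,220),can=(98,238,155,295),elbow=(422,178,465,220),trap=(345,150,402,200),stand=(275,255,330,295)).items():
    ga,gb=[cv2.Laplacian(cv2.GaussianBlur(cv2.cvtColor(i,cv2.COLOR_BGR2GRAY).astype(np.float32),(0,0),1),cv2.CV_32F)[y0:y1,x0:x1] for i in(a,b)]
    print(n,cv2.phaseCorrelate(ga,gb))
```

```text
valve ((0.0037477637748715154, 0.508210290522193), 0.9989677302042643)
can ((0.017988912550272573, 0.05249999221390311), 0.9435114443302155)
elbow ((-0.6050573534533115, -0.6359666623662186), 0.2617508759910678)
trap ((-0.10601455493233658, -0.011650305058566346), 0.4748583265940348)
stand ((0.06610350636008633, -0.6102452768980946), 0.8604427774747213)
```

View pics/s23.png

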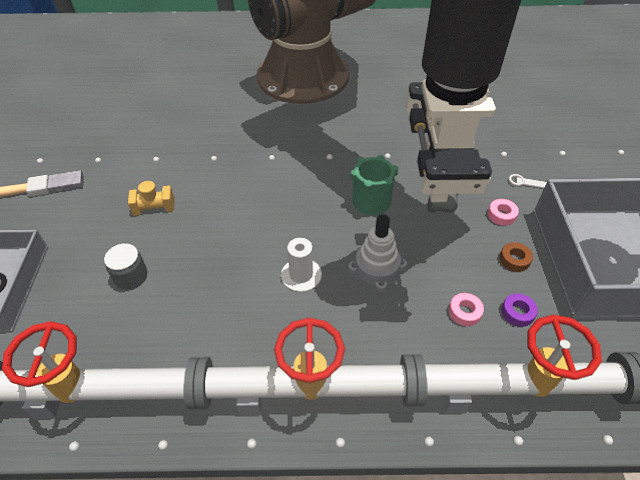

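Run:
```python
from plant import close_job
print(close_job())
```

```text
the job is handed in; nothing more can be done
None
```

The job is handed in. The large, medium and small caps are stacked on the seat in that order. The pin was drawn straight up out of its stand and lowered through all three caps until its collar met the top one. It took about 37 s of the 128 s allowed.

- **Stack and pin:** the caps look concentric in the wrist camera to within about 1 mm. The knob and collar match where they should be with the pin fully home. Contact came at a tool height of 0.1143 m, against the 0.115 m I expected.
- **Stand and other objects:** comparing the first and last scene pictures, the check valve, can, trap body and stand (still upright) moved no more than about 0.6 pixel. The trap body's match was weak (0.47). The elbow could not be checked this way because it was partly hidden by the gripper and its shadow. The gripper never went down beside it.
- **Cameras disagreed:** the wrist camera put things about 3 mm lower in y than the scene and top cameras. I used the wrist camera throughout, so the placings are consistent with each other.
- **Forces:** the highest wrist force I read was about 16 N, when setting down the small cap.

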